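Hold the scrap bin's lid open for the pail

ROBOT

A 6-joint arm with a two-finger parallel gripper is mounted at the origin on the work surface. World frame = base frame: x ahead of the robot, y to its left, z up, the work surface at z = 0. Lengths are in m, angles in rad, forces in N, time in s.
With the tool pointing down it reaches from about 0.425 to 0.95 m from the base axis. Payload 3.5 kg.
Tool frame: the origin (TCP) lies at the very end of the fingers, on their centre line; the grasp point (between the pads) lies 19 mm behind it (grip_depth is the distance from the TCP to the grasp point, in m); x points along the fingers, z is the direction in which the jaws open and shut, and the axes are right-handed (so a half turn about x gives the same grasp; the last joint's range is limited). The gripper opens to 85 mm and grips with 20 to 120 N. Pads are 22 mm wide; open, the fingers measure 114 mm over their backs; the gripper's body (76 mm by 85 mm) begins 54 mm behind the grasp point. The pads swing forward as they close: fully open they stand 13 mm farther back than shut.
Start: joints at [1.076, 0.286, 1.577, -0, 1.279, -0.15], TCP at [0.228, 0.635, 0.231] pointing down, gripper open.
Joint ranges: [-2.77, 2.77], [-0.9, 2.22], [0.21, 2.48], [-1.53, 4.67], [0.24, 2.81], [-2.84, 2.84]. Speed limits (rad/s): [2.79, 2.79, 3.14, 3.14, 3.14, 3.14].

INTERFACE

Orientations are given as a unit quaternion [x, y, z, w].
In Python, from plant import get_state, read_camera, calibration, sign_off, recognise, grip_depth gives the robot as it stands. The module is installed in compiled form; this text tells all that it offers.
- The arm moves only by the tool servo_tool, never from a script. Its argument "deltas" is a list that holds one entry, the list of rows, each a list of 4 numbers: the shift along the world's x, y, z scaled (see below), then the turn about the world's z scaled (see below). In form: [[[tx, ty, tz, spin], ...]]. A call has exactly 5 rows; each row is the pose to reach, as a shift and turn from the pose commanded when the call began; what a row does not reach only later rows make up. The controller multiplies each number of a shift by 10 cm and each number of a turn by 90 degrees. A row lasts 1/10 s, in which the tool goes at most 50 mm and 8.59 degrees, less where a joint would pass 70% of its speed; a pose out of reach is approached as far as the arm can. A call with a number of a shift or a turn outside -1 to 1 is refused whole. A call with a gripper value outside its range is refused whole. "claw" is the gripper's target within -1 to 1 (fully open at 1, half-way at 0, shut at -1), set as the call begins (left out, the last holds). The fingers move at their own pace and stop on an object; "force" is the grip in N (left out, the last holds). Time passes only in rows, so rows that repeat a pose let the fingers close, or fill a call up. It gives the time, the measured TCP pose, the force and the opening at its end, in the units of the state.
- get_state(): the state, without advancing time (a new reading comes with each control period).
- read_camera(name): name is "scene" or "top"; returns the picture (384x512x3 uint8, blue, green, red); there is no depth.
- calibration(name): a dict with "intrinsics" (3x3 intrinsics, pixels), "dist" ([k1, k2, p1, p2, k3] as OpenCV has them; the pictures are not rectified), "R" (3x3) and "t" (3): a world point X has camera coordinates R X + t. Camera axes: x right, y down, z forward; pixel columns grow to the right and rows downward; lengths in m; the calibration is good to about 2 mm. A picture is of the moment at which its call begins. calibration takes no time and is no camera call.
- sign_off(): hands the job in, once; it reports no verdict.
Trained networks look in the newest picture that a camera, given by its name, has taken for a name from the list of things; names that differ only in an ending like _2 or _b are one class to them, and where a whole thing is asked for, a point or a joint stands for the part that bears it (a point fixed in the world has none). Each returns a list of dicts, best first, with "p" (0 to 1); they miss things now and then, are a little off and sometimes report something else, mostly with a low value. They report only what shows in the picture. A call takes as long as a camera call. They do not tell look-alikes from the thing itself.
- recognise(camera, query): "at" ([x, y, z] in m, in world coordinates, good to about 4 mm: the middle of the surface that is visible of it).
The state is a dict: "time": time; "qpos": joint angles; "dq": joint speeds; "joint_efforts": joint torques, N m; "eef_pos": TCP position; "tcp_rot": TCP orientation; "contact_force": force on the tool from outside, world axes, zero at the start; "wrist_torque": the same for the moment, N m; "opening": opening from 0.0 (shut) to 1.0 (fully open).
Only numpy, scipy, OpenCV 4.12 (cv2) and the standard library are available. Lean on these libraries where they do the work, as an engineer would, in place of code of your own. Each camera call takes 0.05 s, during which the arm holds its last target. There are 200 camera calls.

TASK

Carry the small pail of metal offcuts by its handle onto the yellow round pad beside the red scrap bin, set it down there upright and centred without dropping it, and let go. Then raise the bin's self-closing lid by its yellow handle bar to 60 degrees and keep holding it there, so that a workmate can tip the pail in: the program finishes while still holding the lid open. Leave the tools, mug, jar and angle iron on the bench where they are.

Things in the scene. Friction and masses are not known exactly. Their poses are not given: they have to be found in the camera images.
- pail: Open round pail of bright metal with offcuts fixed in it, 108 mm across the rim, 88 mm across the foot, 95 mm high, 0.45 to 0.75 kg. Loose. It starts on the bench on one side (left or right), the bin on the other. Origin: centre of its underside; z up, y along its handle.
- pail_handle: The pail's rigid arched handle (does not swing; part of the pail), total height 169 mm above the pail's foot: a level black grip, 18 mm thick and 74 mm long, along the pail's y, between two thin wire legs. Origin as the pail's.
- pail_grip (a point): Middle of the black grip, on its axis, 160 mm above the pail's underside. Free room below it: the rim is 65 mm lower, offcuts lower still. Axes as the pail's.
- pad: Flat yellow disc, 130 mm across, 4 mm thick, fixed to the bench between the places of pail and bin. Origin: centre of its underside, on the bench (z = 0); its top is 4 mm higher.
- bin: Red sheet-steel scrap bin, fixed to the bench, 160 mm (x) by 200 mm (y) by 120 mm high, closed by the lid. Origin: centre of its underside. Its -x is the front, towards the robot, turned by up to 0.25 rad; its y is parallel to the hinge.
- lid (a joint): Angle of the red lid: 0 shut (level), grows as the front edge rises; 60 degrees = 1.047 rad; stop at 1.4 rad. The lid is 164 by 208 mm, 5 mm thick. A spring and its weight shut it from any angle at once when let go: it takes 3 to 5 N at the handle bar, square to the lid.
- lid_hinge (a point): Middle of the hinge axis, on the far (+x) top edge of the bin, 80 mm behind the bin's origin and 120 mm above the bench. The axis is parallel to the bin's y. This frame turns with the lid.
- lid_handle: The lid's handle: round yellow bar, 12 mm thick, 120 mm long, parallel to the hinge, between two steel arms that stand out from the lid's front edge in the lid's plane. A sleeve: it rolls freely. Origin: middle of the bar, on its axis: 220 mm from the hinge axis, 60 mm off the lid's edge (52 mm free gap for a finger), 124 mm high when shut.
- mug: Blue mug, 76 mm across, 85 mm high; loose bystander behind the pad. Origin: centre of its underside.
- jar: Amber jar with black cap, 64 mm across, 90 mm high; loose bystander behind the pad. Origin: centre of its underside.
- wrench: Steel wrench, 170 mm long, lying across in front of the pad; loose bystander.
- hammer: Hammer, 260 mm long, lying at the far left; loose bystander.
- angle_iron: Steel angle, 150 mm long, 50 mm wide and high, lying at the far right; loose bystander.
Things that resemble listed ones, but are neither listed nor needed, are in the scene too. What is shaped like the pail but green or orange is not meant.

How it is judged:
By the outcome, as a careful person would: the job done as asked, in the order asked, and still so for the second after the job is handed in, while the arm keeps its last pose, push and grip.
It also fails if it takes over 56 s, if anything falls off the work surface, if the arm or the gripper's body presses on something with over 40 N, if the wrist force passes 120 N, or if a joint passes its speed limit or range.

## Working session

There is one attempt and no reset: what is moved stays moved. The work goes in short steps, Python scripts to look and compute and a tool call to move; the robot and the scene stay as the last step left them, time stands still between calls to the robot, and variables do not carry over. Pictures are saved under pics/ and viewed, about 8 in all and at most 12, crops included, and the job is handed in when it is done.

Besides the shell and the picture viewer there is one more tool, called after "Emit:" in YAML: its name, and indented under it one key for each argument. servo_tool: Moves the arm, as the interface text tells. Its arguments: {"type":"object","properties":{"deltas":{"type":"array"},"claw":{"type":"number"},"force":{"type":"number"}},"required":["deltas"]}

```bash
mkdir -p pics
python3 - <<'E'
from plant import *
import cv2,numpy as np
a=read_camera("scene");b=read_camera("top")
cv2.imwrite("pics/s1.png",a);cv2.imwrite("pics/t1.png",b)
print(get_state(), grip_depth if not callable(grip_depth) else grip_depth())
for c in("scene","top"):
  k=calibration(c);print(c,-k["R"].T@k["t"])
  for n in("pail","pail_handle","pail_grip","pad","bin","lid_handle","mug","jar"):
    for r in recognise(c,n):
      p,_=cv2.projectPoints(np.array([r["at"]],float),cv2.Rodrigues(np.array(k["R"]))[0],np.array(k["t"],float),np.array(k["intrinsics"]),np.array(k["dist"]))
      print(c,n,np.round(r["at"],3),round(r["p"],2),p.ravel().round())
E
```

```text
{'time': 0.1, 'qpos': array([ 1.07601069e+00,  2.87093103e-01,  1.57803853e+00,  1.48580462e-05,
        1.27860919e+00, -1.49966455e-01]), 'dq': array([ 0.00132777, -0.00113848, -0.00288098,  0.0017858 , -0.00012978,
        0.00092462]), 'joint_efforts': array([ 9.63163416e-05, -4.07295406e+01, -2.93699044e+01, -1.59912770e-04,
        3.43296058e-03, -1.00158439e-05]), 'eef_pos': array([0.22782801, 0.6347535 , 0.23007052]), 'tcp_rot': array([-0.40714202,  0.57904779,  0.40647256,  0.57768425]), 'contact_force': array([-0.06729148, -0.48579256, -0.27011107]), 'wrist_torque': array([-0.03117977,  0.0430082 ,  0.0239781 ]), 'opening': 1.0025445717707542} 0.0187
scene [ 1.37958871 -0.07868215  1.45874798]
scene pail [ 0.594 -0.43   0.065] 0.95 [161. 209.]
scene pail [ 0.445 -0.312  0.068] 0.62 [191. 177.]
scene pail_handle [ 0.608 -0.261  0.169] 0.66 [199. 198.]
scene pail_handle [ 0.601 -0.427  0.164] 0.66 [156. 198.]
scene pail_grip [ 0.595 -0.431  0.168] 0.67 [155. 196.]
scene pail_grip [ 0.444 -0.316  0.163] 0.43 [187. 164.]
scene pad [ 0.546 -0.033 -0.   ] 0.86 [258. 203.]
scene 
[... 187 characters left out ...]
 244.]
scene jar [0.773 0.065 0.086] 0.82 [287. 243.]
top [ 0.18938718 -0.02004379  1.93384223]
top pail [ 0.589 -0.432  0.068] 0.92 [365. 200.]
top pail [ 0.602 -0.254  0.059] 0.74 [320. 196.]
top pail [ 0.434 -0.314  0.065] 0.59 [335. 238.]
top pail_handle [ 0.588 -0.434  0.166] 0.62 [371. 195.]
top pail_handle [ 0.436 -0.32   0.166] 0.46 [341. 235.]
top pail_grip [ 0.592 -0.429  0.17 ] 0.6 [370. 194.]
top pad [ 0.543 -0.03   0.007] 0.72 [262. 211.]
top bin [0.563 0.274 0.127] 0.86 [182. 197.]
top lid_handle [0.43  0.272 0.129] 0.51 [180. 232.]
top lid_handle [ 0.602 -0.256  0.062] 0.33 [320. 195.]
top mug [ 0.773 -0.06   0.034] 0.91 [271. 154.]
top jar [0.744 0.072 0.089] 0.48 [238. 156.]
```

View pics/s1.png

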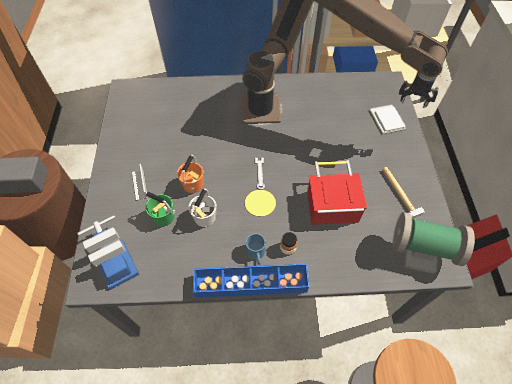

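View pics/t1.png

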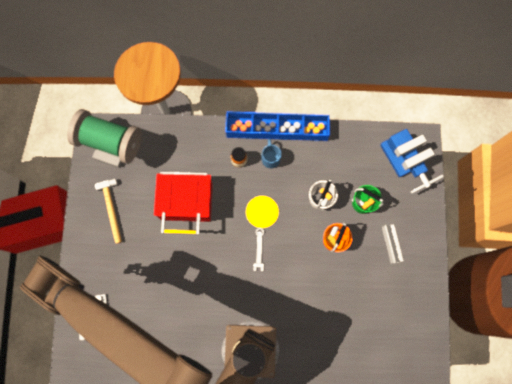

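Scene view: the pails are green (161,209), orange (191,177) and bright metal (203,208). The metal one fits the description. The pad is at (260,203), the bin at (336,197) with its yellow bar at (334,163), and the wrench, mug and jar surround the pad. Next is a close crop of the metal pail, with the bin alongside.

Run:
```python
import cv2,numpy as np
a=cv2.imread("pics/s1.png");b=cv2.imread("pics/t1.png")
f=lambda m,x,y,w,h,s:cv2.resize(m[y:y+h,x:x+w],None,fx=s,fy=s,interpolation=cv2.INTER_CUBIC)
cv2.imwrite("pics/c1.png",np.vstack([np.hstack([f(a,178,185,50,37,8),f(b,300,170,50,37,8)]),np.hstack([f(a,300,150,80,60,5),f(b,140,180,80,60,5)])]))
```

```text
(no output)
```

View pics/c1.png

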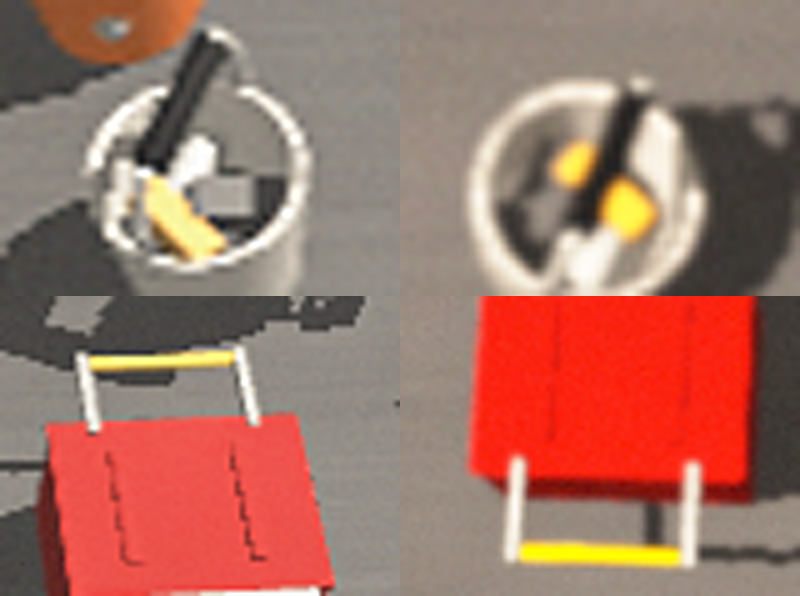

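The crop confirms the metal pail with its black grip. The grip ends are at scene (204,189)/(197,205) and top (329,182)/(323,198). The bar ends are at scene (317,163)/(347,162) and top (164,231)/(196,232).

```bash
cat > h.py <<'E'
import cv2,numpy as np
from plant import *
def ray(c,uv,z):
    k=calibration(c);K,d,R,t=[np.array(k[n],float) for n in("intrinsics","dist","R","t")]
    p=cv2.undistortPoints(np.array(uv,float).reshape(-1,1,2),K,d).reshape(-1,2)
    v=np.c_[p,np.ones(len(p))]@R; o=-R.T@t
    return o+v*((z-o[2])/v[:,2])[:,None]
def blob(m,lo,hi,near):
    h=cv2.inRange(cv2.cvtColor(m,cv2.COLOR_BGR2HSV),lo,hi)
    n,l,s,c=cv2.connectedComponentsWithStats(h)
    ok=[i for i in range(1,n) if s[i,4]>15]
    i=min(ok,key=lambda i:np.hypot(*(c[i]-near)))
    return np.argwhere(l==i)[:,::-1],c[i],s[i,4]
E
python3 - <<'E'
from h import *
a=cv2.imread("pics/s1.png");b=cv2.imread("pics/t1.png")
cr=lambda x,y,ox,oy,s,u,v:[u+(x-ox+.5)/s-.5,v+(y-oy+.5)/s-.5]
def show(n,P):
    d=P[0]-P[1];print(n,P.round(4)[:,:2].tolist(),"mid",P.mean(0).round(4)[:2],"len",np.linalg.norm(d).round(3),"ang",np.degrees(np.arctan2(d[1],d[0])).round(1))
show("grip s",ray("scene",[cr(212,35,0,0,8,178,185),cr(152,162,0,0,8,178,185)],.16))
show("grip t",ray("top",[cr(585,225,400,0,8,300,170),cr(632,95,400,0,8,300,170)],.16))
show("bar s",ray("scene",[cr(235,357,0,296,5,300,150),cr(88,363,0,296,5,300,150)],.124))
show("bar t",ray("top",[cr(520,553,400,296,5,140,180),cr(680,555,400,296,5,140,180)],.124))
for c,m,n,nb in(("scene",a,(260,203),(334,163)),("top",b,(262,211),(180,232))):
    pts,ce,s=blob(m,(20,120,100),(36,255,255),n); P=ray(c,pts,.004);print(c,"pad",s,P.mean(0).round(4),np.ptp(P,0).round(3))
    pts,ce,s=blob(m,(20,120,100),(36,255,255),nb);P=ray(c,pts,.124);C=P.mean(0);w=np.linalg.svd(P[:,:2]-C[:2])[2][0];print("bar",s,C.round(4),np.ptp(P,0).round(3),np.degrees(np.arctan2(w[1],w[0])).round(1))
# rim via top, white mask
for c,m,n in(("scene",a,(203,208)),("top",b,(322,195))):
    hsv=cv2.cvtColor(m,cv2.COLOR_BGR2HSV);x,y=n;w=(hsv[...,1]<40)&(hsv[...,2]>170)
    w[:y-22]=0;w[y+22:]=0;w[:,:x-22]=0;w[:,x+22:]=0
    hull=cv2.convexHull(np.argwhere(w)[:,::-1].astype(np.int32)); P=ray(c,hull.reshape(-1,2),.095);(x0,y0),r=cv2.minEnclosingCircle(P[:,:2].astype(np.float32)*1000);print("rim",c,x0,y0,r)
E
```

```text
grip s [[0.5644, -0.2452], [0.634, -0.2718]] mid [ 0.5992 -0.2585] len 0.074 ang 159.0
grip t [[0.5723, -0.2521], [0.6351, -0.274]] mid [ 0.6037 -0.2631] len 0.067 ang 160.8
bar s [[0.4345, 0.3408], [0.4354, 0.2168]] mid [0.4349 0.2788] len 0.124 ang 90.4
bar t [[0.433, 0.3366], [0.4359, 0.2162]] mid [0.4345 0.2764] len 0.12 ang 91.4
scene pad 28 [ 0.5707 -0.0748  0.004 ] [0.084 0.049 0.   ]
bar 64 [0.4368 0.2784 0.124 ] [0.015 0.119 0.   ] 91.9
top pad 884 [ 0.5421 -0.0281  0.004 ] [0.134 0.133 0.   ]
bar 136 [0.4343 0.2781 0.124 ] [0.016 0.117 0.   ] -89.7
rim scene 603.513427734375 -268.8198547363281 91.44078826904297
rim top 605.922607421875 -261.78497314453125 60.167171478271484
```

Run:
```python
from h import *
from scipy.spatial.transform import Rotation as Ro
R=Ro.from_quat(get_state()["tcp_rot"]).as_matrix();print(R.round(3),"z heading",np.degrees(np.arctan2(R[1,2],R[0,2])))
a=cv2.imread("pics/s1.png")
print(a[203,260],a[200,255],cv2.cvtColor(a[203:204,260:261],cv2.COLOR_BGR2HSV))
pts,ce,s=blob(a,(20,80,90),(36,255,255),(260,203));P=ray("scene",pts,.004);print(s,ce,P.mean(0).round(4),np.ptp(P,0).round(3), ((P.max(0)+P.min(0))/2).round(4))
```

```text
[[ 0.    -0.941  0.338]
 [ 0.     0.338  0.941]
 [-1.     0.     0.   ]] z heading 70.24123973612429
[135 246 247] [137 246 247] [[[ 30 116 247]]]
661 [259.91527988 202.63086233] [ 0.5454 -0.0264  0.004 ] [0.129 0.129 0.   ] [ 0.5458 -0.0258  0.004 ]
```

Emit:
servo_tool:
  deltas:
    - [[0.2,-0.2,0.06,0],[0.4,-0.4,0.12,0],[0.6,-0.6,0.18,0],[0.8,-0.8,0.24,0],[1,-1,0.3,0]]
  claw: 1

```text
time: 1.4
eef_pos: [0.3288, 0.5344, 0.2617]
tcp_rot: [-0.407, 0.578, 0.407, 0.578]
contact_force: [-0.4, 0.3, 0.5]
opening: 1.0
```

Emit:
servo_tool:
  deltas:
    - [[0.2,-0.2,0,0],[0.4,-0.4,0,0],[0.6,-0.6,0,0],[0.8,-0.8,0,0],[1,-1,0,0]]

```text
time: 1.9
eef_pos: [0.4289, 0.4344, 0.2615]
tcp_rot: [-0.407, 0.578, 0.407, 0.578]
contact_force: [0.1, -0.2, -0.2]
opening: 1.004
```

Emit:
servo_tool:
  deltas:
    - [[0.2,-0.2,0,0],[0.4,-0.4,0,0],[0.6,-0.6,0,0],[0.8,-0.8,0,0],[1,-1,0,0]]

```text
time: 2.4
eef_pos: [0.5289, 0.3344, 0.2615]
tcp_rot: [-0.407, 0.578, 0.407, 0.578]
contact_force: [0.2, -0.1, 0.2]
opening: 1.002
```

Emit:
servo_tool:
  deltas:
    - [[0.2,-0.2,0,0],[0.4,-0.4,0,0],[0.6,-0.6,0,0],[0.73,-0.8,0,0],[0.73,-1,0,0]]

```text
time: 2.9
eef_pos: [0.6025, 0.234, 0.2611]
tcp_rot: [-0.407, 0.578, 0.406, 0.579]
contact_force: [0.0, -0.1, -0.5]
opening: 0.996
```

Emit:
servo_tool:
  deltas:
    - [[0,-0.2,0,0],[0,-0.4,0,0],[0,-0.6,0,0],[0,-0.8,0,0],[0,-1,0,0]]

```text
time: 3.4
eef_pos: [0.6011, 0.1345, 0.2614]
tcp_rot: [-0.407, 0.578, 0.407, 0.578]
contact_force: [-0.1, 0.0, -0.2]
opening: 0.999
```

Emit:
servo_tool:
  deltas:
    - [[0,-0.2,0,0],[0,-0.4,0,0],[0,-0.6,0,0],[0,-0.8,0,0],[0,-1,0,0]]

```text
time: 3.9
eef_pos: [0.6011, 0.0345, 0.2614]
tcp_rot: [-0.407, 0.578, 0.407, 0.578]
contact_force: [-0.1, 0.1, 0.3]
opening: 1.001
```

Emit:
servo_tool:
  deltas:
    - [[0,-0.2,0,0],[0,-0.4,0,0],[0,-0.6,0,0],[0,-0.8,0,0],[0,-1,0,0]]

```text
time: 4.4
eef_pos: [0.6011, -0.0656, 0.2614]
tcp_rot: [-0.407, 0.578, 0.407, 0.578]
contact_force: [0.4, 0.1, -0.8]
opening: 0.999
```

Emit:
servo_tool:
  deltas:
    - [[0,-0.2,0,0],[0,-0.4,0,0],[0,-0.6,0,0],[0,-0.8,0,0],[0,-1,0,0]]

```text
time: 4.9
eef_pos: [0.6011, -0.1657, 0.2614]
tcp_rot: [-0.407, 0.578, 0.407, 0.578]
contact_force: [0.1, 0.2, 0.1]
opening: 1.002
```

Emit:
servo_tool:
  deltas:
    - [[0,-0.3,0,0],[0,-0.6,0,0],[0,-0.9,0,0],[0,-0.95,0,0],[0,-0.95,0,0]]

```text
time: 5.4
eef_pos: [0.6009, -0.2607, 0.261]
tcp_rot: [-0.406, 0.579, 0.407, 0.579]
contact_force: [0.4, -0.5, 0.2]
opening: 1.0
```

Emit:
servo_tool:
  deltas:
    - [[0,0,-0.2,0],[0,0,-0.4,0],[0,0,-0.6,0],[0,0,-0.8,0],[0,0,-0.8,0]]

```text
time: 5.9
eef_pos: [0.5994, -0.2572, 0.1774]
tcp_rot: [-0.405, 0.579, 0.41, 0.577]
contact_force: [-0.1, -0.0, -0.3]
opening: 1.001
```

Emit:
servo_tool:
  deltas:
    - [[0,0,-0.1,0],[0,0,-0.2,0],[0,0,-0.3,0],[0,0,-0.4,0],[0,0,-0.4,0]]

```text
time: 6.4
eef_pos: [0.6001, -0.2591, 0.139]
tcp_rot: [-0.406, 0.579, 0.408, 0.578]
contact_force: [0.1, 0.2, 0.1]
opening: 1.002
```

Run:
```python
from h import *
a=read_camera("scene");b=read_camera("top")
f=lambda m,x,y:cv2.resize(m[y:y+60,x:x+66],None,fx=6,fy=6,interpolation=cv2.INTER_CUBIC)
cv2.imwrite("pics/c2.png",np.hstack([f(a,170,165),f(b,295,165)]));print(get_state()["contact_force"])
```

```text
[-0.29025389 -0.57268099 -0.08686825]
```

View pics/c2.png

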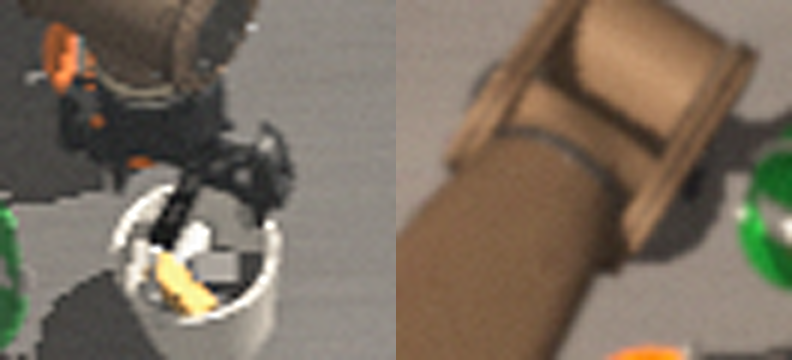

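The fingers straddle the black grip (left panel around (190,190), one finger on each side) with no contact force. Closing.

Emit:
servo_tool:
  deltas:
    - [[0,0,0,0],[0,0,0,0],[0,0,0,0],[0,0,0,0],[0,0,0,0]]
  claw: -1
  force: 60

```text
time: 7.0
eef_pos: [0.6014, -0.2601, 0.1418]
tcp_rot: [-0.407, 0.578, 0.406, 0.578]
contact_force: [0.5, -1.1, -0.1]
opening: 0.191
```

Emit:
servo_tool:
  deltas:
    - [[0,0,0,0],[0,0,0,0],[0,0,0,0],[0,0,0,0],[0,0,0,0]]

```text
time: 7.5
eef_pos: [0.6014, -0.2601, 0.1418]
tcp_rot: [-0.407, 0.578, 0.406, 0.578]
contact_force: [1.7, -2.0, 0.6]
opening: 0.189
```

Emit:
servo_tool:
  deltas:
    - [[0,0,0.05,0],[0,0,0.15,0],[0,0,0.3,0],[0,0,0.4,0],[0,0,0.4,0]]

```text
time: 8.0
eef_pos: [0.6024, -0.2604, 0.1845]
tcp_rot: [-0.409, 0.578, 0.405, 0.579]
contact_force: [0.4, 0.2, -5.7]
opening: 0.188
```

Run:
```python
from h import *
a=read_camera("scene");s=get_state()
cv2.imwrite("pics/c3.png",cv2.resize(a[150:240,140:260],None,fx=5,fy=5,interpolation=cv2.INTER_CUBIC));print(s["contact_force"],s["wrist_torque"],s["eef_pos"])
```

```text
[ 0.07583622 -0.59927295 -6.98366479] [ 0.0194921  -0.03289915  0.04973498] [ 0.60199953 -0.26017608  0.18330826]
```

View pics/c3.png

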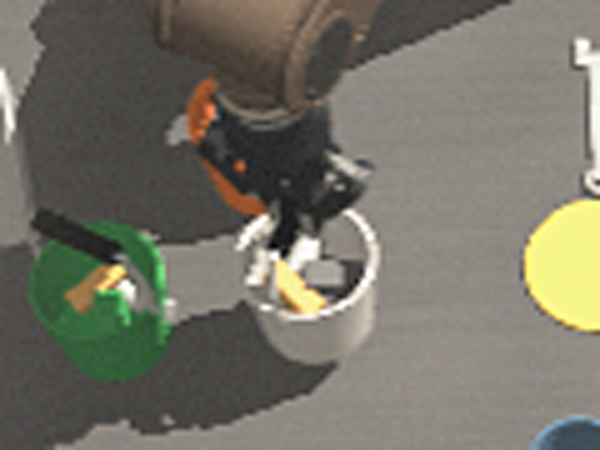

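Emit:
servo_tool:
  deltas:
    - [[0,0.05,0,0],[-0.05,0.15,0,0],[-0.1,0.3,0,0],[-0.15,0.5,0,0],[-0.2,0.7,0,0]]

```text
time: 8.55
eef_pos: [0.5802, -0.1874, 0.1809]
tcp_rot: [-0.406, 0.578, 0.407, 0.578]
contact_force: [-1.0, 0.7, -6.6]
opening: 0.19
```

Emit:
servo_tool:
  deltas:
    - [[-0.05,0.2,0,0],[-0.1,0.4,0,0],[-0.15,0.6,0,0],[-0.2,0.8,0,0],[-0.25,1.0,0,0]]

```text
time: 9.05
eef_pos: [0.5557, -0.0879, 0.1815]
tcp_rot: [-0.407, 0.578, 0.407, 0.578]
contact_force: [0.0, 0.8, -6.4]
opening: 0.187
```

Emit:
servo_tool:
  deltas:
    - [[-0.05,0.2,0,0],[-0.09,0.38,0,0],[-0.12,0.52,0,0],[-0.13,0.6,0,0],[-0.13,0.63,0,0]]

```text
time: 9.55
eef_pos: [0.5431, -0.0259, 0.1814]
tcp_rot: [-0.407, 0.578, 0.407, 0.578]
contact_force: [0.4, -0.3, -5.9]
opening: 0.193
```

Emit:
servo_tool:
  deltas:
    - [[0,0,-0.05,0],[0,0,-0.1,0],[0,0,-0.2,0],[0,0,-0.2,0],[0,0,-0.2,0]]

```text
time: 10.05
eef_pos: [0.5425, -0.027, 0.1603]
tcp_rot: [-0.406, 0.579, 0.407, 0.578]
contact_force: [0.0, -0.4, -6.7]
opening: 0.192
```

```bash
cat > ov.py <<'E'
from h import *
import sys
def overlay(name,out,c,z0,roi):
    m=read_camera(name);s=6
    x,y,w,h=roi;m=cv2.resize(m[y:y+h,x:x+w],None,fx=s,fy=s,interpolation=cv2.INTER_CUBIC)
    k=calibration(name);t=np.linspace(0,2*np.pi,60)
    def cir(cx,cy,r,z,col):
        P=np.c_[cx+r*np.cos(t),cy+r*np.sin(t),0*t+z]
        p=cv2.projectPoints(P,cv2.Rodrigues(np.array(k["R"]))[0],np.array(k["t"],float),np.array(k["intrinsics"]),np.array(k["dist"]))[0].reshape(-1,2)
        p=(p-[x,y]+.5)*s-.5
        cv2.polylines(m,[p.round().astype(int)],True,col,1)
    cir(*c,.054,z0+.095,(255,0,255));cir(*c,.044,z0,(255,0,0));cir(.544,-.027,.065,.004,(0,0,255))
    return m
E
python3 - <<'E'
from ov import *
F=[];T=[]
for i in range(8):
    s=get_state();F.append(s["contact_force"]);T.append(s["wrist_torque"])
    a=read_camera("scene") if i<6 else None
s=get_state();p=s["eef_pos"];print(p,np.mean(F,0),np.mean(T,0))
z0=p[2]+.0187-.16
cv2.imwrite("pics/c4.png",np.hstack([overlay("scene","",p[:2],z0,(225,165,65,70)),overlay("top","",p[:2],z0,(230,175,65,70))]))
E
```

```text
[ 0.54338631 -0.02681652  0.16173392] [ 0.40245516 -0.0724762  -6.56844261] [-0.02263626 -0.03626798  0.0113845 ]
```

View pics/c4.png

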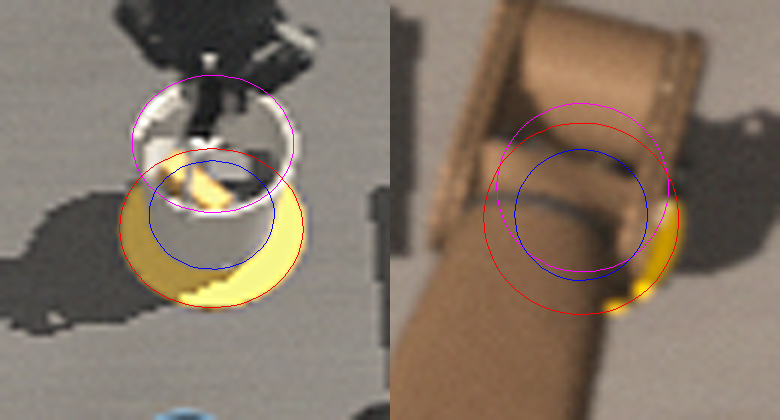

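Emit:
servo_tool:
  deltas:
    - [[0,0,-0.03,0],[0,0,-0.07,0],[0,0,-0.11,0],[0,0,-0.14,0],[0,0,-0.14,0]]

```text
time: 10.95
eef_pos: [0.5425, -0.0266, 0.1463]
tcp_rot: [-0.406, 0.579, 0.407, 0.578]
contact_force: [0.3, -0.1, -6.9]
opening: 0.186
```

Emit:
servo_tool:
  deltas:
    - [[0,0,-0.005,0],[0,0,-0.01,0],[0,0,-0.015,0],[0,0,-0.02,0],[0,0,-0.02,0]]

```text
time: 11.45
eef_pos: [0.5434, -0.0268, 0.1458]
tcp_rot: [-0.407, 0.578, 0.407, 0.579]
contact_force: [-0.1, -0.2, -5.0]
opening: 0.19
```

Emit:
servo_tool:
  deltas:
    - [[0,0,-0.005,0],[0,0,-0.01,0],[0,0,-0.01,0],[0,0,-0.01,0],[0,0,-0.01,0]]

```text
time: 11.95
eef_pos: [0.5438, -0.027, 0.1457]
tcp_rot: [-0.407, 0.578, 0.406, 0.579]
contact_force: [-2.7, -0.8, 4.3]
opening: 0.188
```

Pail is on the pad, so I release it and then rise.

Emit:
servo_tool:
  deltas:
    - [[0,0,0,0],[0,0,0,0],[0,0,0,0],[0,0,0,0],[0,0,0,0]]
  claw: 1

```text
time: 12.45
eef_pos: [0.5431, -0.0267, 0.1442]
tcp_rot: [-0.407, 0.578, 0.407, 0.578]
contact_force: [0.3, 0.5, -0.4]
opening: 0.991
```

Emit:
servo_tool:
  deltas:
    - [[0,0,0.05,0],[0,0,0.2,0],[0,0,0.4,0],[0,0,0.6,0],[0,0,0.8,0]]

```text
time: 12.95
eef_pos: [0.5435, -0.0268, 0.2267]
tcp_rot: [-0.407, 0.578, 0.406, 0.579]
contact_force: [0.2, -0.1, 1.3]
opening: 1.0
```

Emit:
servo_tool:
  deltas:
    - [[-0.05,0.1,0,0],[-0.1,0.3,0,-0.09],[-0.15,0.5,0,-0.18],[-0.2,0.7,0,-0.27],[-0.25,0.9,0,-0.35]]

```text
time: 13.45
eef_pos: [0.517, 0.0646, 0.2238]
tcp_rot: [-0.233, 0.668, 0.233, 0.667]
contact_force: [0.3, -0.5, 0.9]
opening: 1.002
```

Emit:
servo_tool:
  deltas:
    - [[-0.1,0.2,0,-0.09],[-0.2,0.4,0,-0.18],[-0.3,0.6,0,-0.27],[-0.4,0.8,0,-0.36],[-0.45,1,0,-0.42]]
  claw: 0

```text
time: 13.95
eef_pos: [0.4714, 0.1645, 0.2237]
tcp_rot: [-0.004, 0.708, 0.004, 0.707]
contact_force: [0.1, -0.2, 0.4]
opening: 0.501
```

Emit:
servo_tool:
  deltas:
    - [[-0.1,0.25,0,0],[-0.2,0.5,0,0],[-0.3,0.75,0,0],[-0.38,1,0,0],[-0.38,1,0,0]]

```text
time: 14.45
eef_pos: [0.4332, 0.2655, 0.2238]
tcp_rot: [-0.007, 0.708, 0.007, 0.707]
contact_force: [0.5, 0.5, -0.6]
opening: 0.497
```

Run:
```python
from ov import *
m=np.hstack([overlay("scene","",(.544,-.027),.004,(225,150,65,85)),overlay("top","",(.544,-.027),.004,(225,160,65,85))])
cv2.imwrite("pics/c5.png",m)
a=read_camera("scene")
pts,ce,s=blob(a,(20,80,90),(36,255,255),(334,163));P=ray("scene",pts,.124);C=P.mean(0);w=np.linalg.svd(P[:,:2]-C[:2])[2][0];print(s,C.round(4),np.ptp(P,0).round(3),np.degrees(np.arctan2(w[1],w[0])).round(1))
# lid edges: red, angles
for c,n in(("scene","s1"),("top","t1")):
    m=cv2.imread(f"pics/{n}.png");h=cv2.cvtColor(m,cv2.COLOR_BGR2HSV);k=((h[...,0]<8)|(h[...,0]>172))&(h[...,1]>110)&(h[...,2]>120)
    k=k.astype(np.uint8);N,l,st,ce=cv2.connectedComponentsWithStats(k);i=min([i for i in range(1,N) if st[i,4]>500],key=lambda i:np.hypot(*(ce[i]-((336,197) if c=="scene" else (183,196)))))
    P=ray(c,np.argwhere(l==i)[:,::-1],.125);r=cv2.minAreaRect((P[:,:2]*1000).astype(np.float32));print(c,st[i],r)
s=get_state();print(s["eef_pos"],s["qpos"].round(2))
```

```text
93 [0.4359 0.2796 0.124 ] [0.016 0.119 0.   ] 91.1
scene [ 309  173   58   38 1808] ((575.7362060546875, 278.5145263671875), (164.51385498046875, 208.5874481201172), 0.3463224768638611)
top [ 153  173   59   49 2513] ((565.7118530273438, 276.0564880371094), (183.1515655517578, 214.38751220703125), 0.5061415433883667)
[0.43468949 0.26304712 0.22397145] [ 0.34 -0.08  1.99 -0.    1.23  0.33]
```

View pics/c5.png

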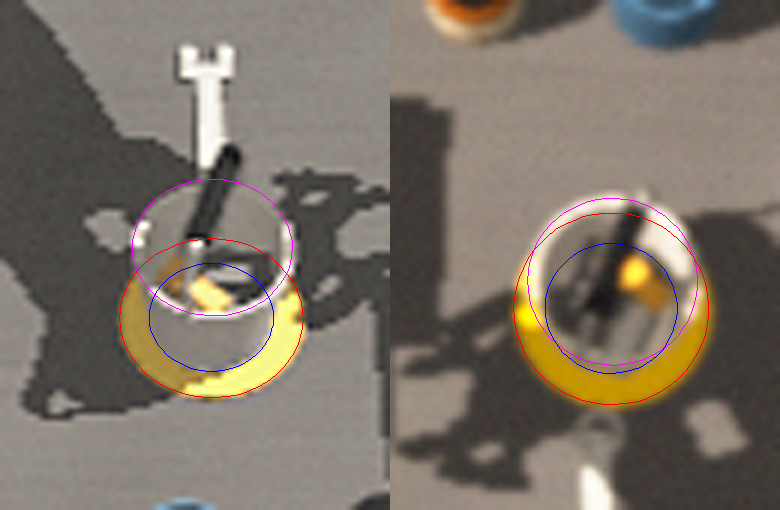

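The pail stands upright and centred in both views, with its rim and foot on the predicted circles around the pad. Now the lid bar.

Emit:
servo_tool:
  deltas:
    - [[0,0.1,-0.15,0],[0.01,0.15,-0.35,0],[0.01,0.15,-0.5,0],[0.01,0.15,-0.65,0],[0.01,0.15,-0.7,0]]

```text
time: 15.1
eef_pos: [0.4349, 0.2774, 0.1515]
tcp_rot: [-0.006, 0.709, 0.005, 0.706]
contact_force: [-0.6, -0.4, -0.3]
opening: 0.501
```

Emit:
servo_tool:
  deltas:
    - [[0,0,-0.1,0],[0,0,-0.2,0],[0,0,-0.3,0],[0,0,-0.4,0],[0,0,-0.49,0]]

```text
time: 15.6
eef_pos: [0.436, 0.2782, 0.1045]
tcp_rot: [-0.006, 0.707, 0.006, 0.707]
contact_force: [0.0, 0.9, -0.9]
opening: 0.5
```

Emit:
servo_tool:
  deltas:
    - [[0,0,0,0],[0,0,0,0],[0,0,0,0],[0,0,0,0],[0,0,0,0]]

```text
time: 16.1
eef_pos: [0.4364, 0.2784, 0.1058]
tcp_rot: [-0.006, 0.707, 0.006, 0.707]
contact_force: [-0.5, 0.0, 0.0]
opening: 0.498
```

Emit:
servo_tool:
  deltas:
    - [[0,0,0,0],[0,0,0,0],[0,0,0,0],[0,0,0,0],[0,0,0,0]]
  claw: -1
  force: 40

```text
time: 16.6
eef_pos: [0.4348, 0.2782, 0.105]
tcp_rot: [-0.006, 0.708, 0.006, 0.706]
contact_force: [-5.4, -0.1, 2.6]
opening: 0.123
```

Emit:
servo_tool:
  deltas:
    - [[0,0,0,0],[0,0,0,0],[0,0,0,0],[0,0,0,0],[0,0,0,0]]

```text
time: 17.1
eef_pos: [0.4348, 0.2782, 0.1049]
tcp_rot: [-0.006, 0.708, 0.006, 0.706]
contact_force: [-5.4, 0.3, 3.1]
opening: 0.121
```

Emit:
servo_tool:
  deltas:
    - [[0.0,0,0.05,0],[0.01,0,0.1,0],[0.02,0,0.19,0],[0.04,0,0.38,0],[0.04,0,0.38,0]]

```text
time: 17.6
eef_pos: [0.4388, 0.2782, 0.1446]
tcp_rot: [-0.006, 0.709, 0.006, 0.706]
contact_force: [-7.3, -0.0, -2.7]
opening: 0.125
```

Emit:
servo_tool:
  deltas:
    - [[0.03,0,0.19,0],[0.09,0,0.37,0],[0.17,0,0.545,0],[0.26,0,0.715,0],[0.26,0,0.715,0]]

```text
time: 18.1
eef_pos: [0.4673, 0.2785, 0.2179]
tcp_rot: [-0.005, 0.706, 0.006, 0.708]
contact_force: [-6.1, 0.2, -0.9]
opening: 0.123
```

Emit:
servo_tool:
  deltas:
    - [[0.1,0,0.16,0],[0.22,0,0.31,0],[0.35,0,0.45,0],[0.495,0,0.575,0],[0.495,0,0.575,0]]

```text
time: 18.6
eef_pos: [0.5174, 0.2788, 0.2746]
tcp_rot: [-0.005, 0.706, 0.006, 0.709]
contact_force: [-5.2, 2.7, 3.2]
opening: 0.124
```

Emit:
servo_tool:
  deltas:
    - [[0,0,0,0],[0,0,0,0],[0,0,0,0],[0,0,0,0],[0,0,0,0]]

```text
time: 19.1
eef_pos: [0.5138, 0.2788, 0.2718]
tcp_rot: [-0.006, 0.708, 0.006, 0.706]
contact_force: [-6.1, 2.7, 2.5]
opening: 0.128
```

Emit:
servo_tool:
  deltas:
    - [[0.08,0,0.06,0],[0.16,0,0.12,0],[0.24,0,0.17,0],[0.32,0,0.215,0],[0.32,0,0.215,0]]

```text
time: 19.6
eef_pos: [0.5474, 0.279, 0.2948]
tcp_rot: [-0.005, 0.707, 0.007, 0.707]
contact_force: [-5.4, 2.4, 3.9]
opening: 0.12
```

Emit:
servo_tool:
  deltas:
    - [[0,0,0,0],[0,0,0,0],[0,0,0,0],[0,0,0,0],[0,0,0,0]]

```text
time: 20.1
eef_pos: [0.5462, 0.279, 0.2942]
tcp_rot: [-0.006, 0.708, 0.006, 0.707]
contact_force: [-5.7, 2.2, 3.9]
opening: 0.119
```

Run:
```python
from h import *
a=read_camera("scene");b=read_camera("top");s=get_state()
cv2.imwrite("pics/c6.png",np.hstack([cv2.resize(a[90:240,230:400],None,fx=2.35,fy=2.35),cv2.resize(b[120:270,130:300],None,fx=2.35,fy=2.35)]))
p=s["eef_pos"]+[0,0,.0187]
for hx in(.6545,.656):
    v=p-[hx,0,.12];print(np.degrees(np.arctan2(v[2],-v[0]))-1.04,np.hypot(v[0],v[2]))
print(s["eef_pos"],s["contact_force"],s["opening"],s["wrist_torque"])
```

```text
59.64744041887518 0.2211903688713755
59.309764017238294 0.2219285835102446
[0.54621103 0.27899024 0.29416959] [-5.93724614  1.98432746  3.61101617] 0.12243237124941242 [ 0.39748326  0.9023846  -0.11647917]
```

View pics/c6.png

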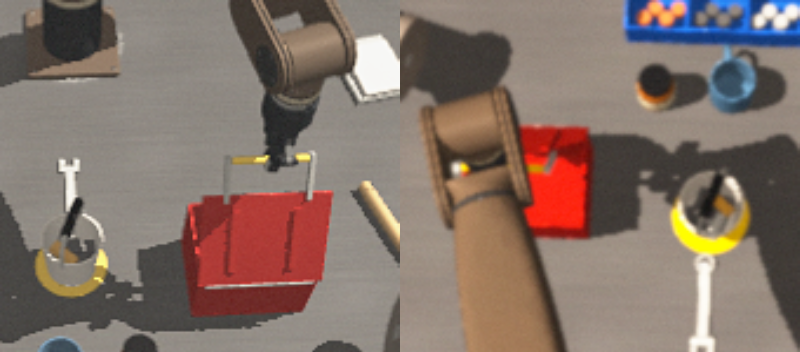

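Emit:
servo_tool:
  deltas:
    - [[0.005,0,0.01,0],[0.01,0,0.02,0],[0.012,0,0.02,0],[0.012,0,0.02,0],[0.012,0,0.02,0]]

```text
time: 20.7
eef_pos: [0.5477, 0.279, 0.2951]
tcp_rot: [-0.006, 0.708, 0.006, 0.707]
contact_force: [-4.0, 4.3, 0.7]
opening: 0.124
```

Emit:
servo_tool:
  deltas:
    - [[0,0,0,0],[0,0,0,0],[0,0,0,0],[0,0,0,0],[0,0,0,0]]

```text
time: 21.2
eef_pos: [0.5477, 0.279, 0.2951]
tcp_rot: [-0.006, 0.708, 0.006, 0.707]
contact_force: [-3.4, 3.3, 1.1]
opening: 0.123
```

Run:
```python
from h import *
a=read_camera("scene");s=get_state();p=s["eef_pos"]+[0,0,.0187]
for hx in(.6545,.656):
    v=p-[hx,0,.12];print(np.degrees(np.arctan2(v[2],-v[0]))-1.04,np.hypot(v[0],v[2]))
pts,_,n=blob(a,(20,80,90),(36,255,255),(336,158));P=ray("scene",pts,p[2]);print("bar px",n,P.mean(0),p)
pts,_,n=blob(a,(20,80,90),(36,255,255),(360,158));P=ray("scene",pts,p[2]);print("bar px",n,P.mean(0),p)
cs,_=[],0
# pail still: rim + recognised
read_camera("top");print([ (np.round(r["at"],3),round(r["p"],2)) for r in recognise("top","pail")])
print(s["eef_pos"],s["contact_force"],s["opening"],s["time"])
```

```text
60.114576798602364 0.2212748211835168
59.775478620612326 0.2220023816024784
bar px 51 [0.54930628 0.2476914  0.31382003] [0.54774635 0.27902615 0.31382003]
bar px 20 [0.54813292 0.32877734 0.31382003] [0.54774635 0.27902615 0.31382003]
[(array([ 0.549, -0.029,  0.069]), 0.86), (array([ 0.437, -0.314,  0.066]), 0.62), (array([ 0.589, -0.429,  0.07 ]), 0.6), (array([ 0.768, -0.062,  0.037]), 0.47)]
[0.54774635 0.27902615 0.29512003] [-3.66161608  3.78936959  0.91571083] 0.12182850023457602 21.25
```

The lid is at about 60° with a steady hold and low forces, and the pail is on the pad. Handing in.

```bash
python3 -c "from plant import *;sign_off();s=get_state();print(s['time'],s['eef_pos'],s['opening'],s['contact_force'])"
```

```text
the job is handed in; nothing more can be done
the job is handed in; nothing more can be done
```

The pail is on the yellow pad and the bin lid is being held open at about 60°. I handed the job in at about 21 s of the 56 s allowed; the hand-in gave no verdict.

- **Pail:** I lifted the bright metal pail by its black grip, leaving the green and orange look-alikes alone. It was lowered until the force showed contact, then released. Both camera overlays showed it upright and centred on the pad to within about 2 mm. A later recognition put it at (0.549, −0.029) against the pad's (0.544, −0.027), within the network's stated 4 mm or so.
- **Lid:** I gripped the yellow bar and followed its arc upwards. The final arm position gives 59.8–60.1°, depending on the exact hinge position. The bar seen in the camera agreed with the arm position to within about 2 mm. The hold was steady at 40 N grip, with about 5 N at the wrist.
- **Other things:** In the last picture viewed, the wrench, mug and jar looked undisturbed. I did not measure them, and I did not specifically check the hammer or angle iron, but the arm did not work near either.
- **What disagreed:** I found the pad's position with two image methods; one first picked the wrong patch in the scene picture. With wider colour limits it matched the top view to about 3 mm. A state reading after hand-in was refused, so nothing was checked after that point.

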